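# Clamp a mortar cube in the measuring fixture

### The job

Push the mortar cube along the channel of the blue fixture until it is fully home against the steel end stop. Then push the red lever of the toggle clamp over towards the cube, past its dead point, so that it snaps into lock and the rubber foot holds the cube down. Only push: do not lift the cube, and leave the other things where they stand.

Things in the scene. Friction and masses are not known exactly. Their poses are not given: they have to be found in the camera images.
- fixture: fixed clamping fixture on a blue plate 170 x 210 x 12 mm (x -90 to 80, y -115 to 95 mm); origin on the table under the plate, z up. x runs along the channel towards the end stop, y from the toggle clamp towards the channel (channel centre y = 45 mm). The clamp's stand is at x = 30 mm, y -95 to -39 mm, 94 mm high; lever and bar swing in the plane x = 30 mm.
- channel_mouth (a point): middle of the channel's open end, on the plate (fixture x = -85, y = 45, z = 12 mm). From here the channel runs along the fixture's +x between two aluminium rails 53 mm apart, each 10 mm wide and 15 mm high above the plate
- cube_home (a point): the point on the plate where the middle of the cube's underside lies when the cube is home (fixture x = 30, y = 45, z = 12 mm). The steel end stop's face is 25 mm beyond it in +x; the stop is 32 mm high above the plate
- cube: the grey mortar cube in the channel, 50 mm, about 0.29 kg, loose; origin at the centre of its underside, z up, sides parallel to the fixture's axes. It starts 30 to 60 mm short of the stop and slides with 1 to 3 N. Home means that its far face touches the stop
- clamp_lever (a joint): angle (rad) of the clamp's red lever: 0 = open, leaning 20 degrees away from the channel; 0.35 = upright, the dead point; 0.85 = locked, leaning 29 degrees towards the channel. A spring drives it back to 0 from below 0.35 and on to 0.85 from beyond. A level push of 5 to 12 N at the knob starts it, less towards the dead point
- lever_axis (a point): point on the lever's hinge axis, which is parallel to the fixture's x axis (fixture x = 30, y = -75, z = 84 mm)
- lever_knob (a point): centre of the red ball knob, 28 mm across, at the lever's end, 110 mm from its axis; it moves with the lever. Open it is at fixture y = -113, z = 187 mm, upright at y = -75, z = 194 mm, locked at y = -22, z = 181 mm. Below it the lever is a red grip 17 mm thick
- clamp_foot: black rubber foot, 18 mm across, sprung, at the free end of the steel clamping bar; origin on the bar, 95 mm from the bar's hinge (fixture y = -50, z = 88 mm), its face 28 mm off. Open, the bar stands upright, its tip 0.19 m above the table, the foot towards the channel; the lever swings it down. Locked, it presses a cube that is home with about 2 N
- spare_cube_a: a grey mortar cube, 50 mm, spare, a bystander; origin at the centre of its underside
- spare_cube_b: a second spare grey mortar cube, 50 mm, a bystander; origin at the centre of its underside
- tin_a: an aluminium moisture tin with lid, 60 mm across, 39 mm high, a bystander; origin at the centre of its underside
- jar_red: a white jar with a red cap, 60 mm across, 95 mm high, a bystander; origin at the centre of its underside
- tin_b: an aluminium moisture tin with lid, 60 mm across, 39 mm high, a bystander; origin at the centre of its underside
- jar_blue: a white jar with a blue cap, 52 mm across, 75 mm high, a bystander; origin at the centre of its underside
- weight_brass: a brass balance weight, 30 mm across, 41 mm high, a bystander; origin at the centre of its underside
- calculator: a pocket calculator lying flat, 125 x 75 x 13 mm, a bystander; origin at the centre of its underside

How it is judged:
On the way, in this order (a step that is already met when the one before it is completed fails the run):
1. the cube is home against the end stop while the lever is still open (x of cube in the frame of fixture between 0.0265 and 0.034 m and y of cube in the frame of fixture between 0.04 and 0.05 m and z of cube in the frame of fixture below 0.015 m and angle between cube's own z axis and vertical below 0.05 rad and value of joint clamp_lever below 0.15 rad), for 0.2 s.
2. the lever has gone over its dead point into lock (value of joint clamp_lever above 0.79 rad), for 0.2 s.
At the end, for the whole second after the job is handed in: The cube stands flat on the plate within 3.5 mm of the end stop, between the rails; the lever is locked (beyond 0.79 rad) and stays so by itself; the rubber foot presses on the cube with more than 0.5 N; all is at rest (x of cube in the frame of fixture between 0.0265 and 0.034 m and y of cube in the frame of fixture between 0.04 and 0.05 m and z of cube in the frame of fixture below 0.015 m and angle between cube's own z axis and vertical below 0.05 rad and value of joint clamp_lever above 0.79 rad and velocity of joint clamp_lever below 0.1 rad/s and contact force between clamp_foot and cube above 0.5 N and linear speed of cube below 0.02 m/s); the robot touches nothing.
It fails at once if the cube is lifted more than 10 mm or tipped (z of cube in the frame of fixture above 0.022 m or angle between cube's own z axis and vertical above 0.3 rad).
It fails at once if a bystander is shifted by more than 20 mm or knocked over (distance of any of spare_cube_a, spare_cube_b, tin_a, jar_red, tin_b, jar_blue, weight_brass, calculator from where it was at the start of the episode above 0.02 m or angle between any of spare_cube_a, spare_cube_b, tin_a, jar_red, tin_b, jar_blue, weight_brass, calculator's own z axis and vertical above 0.4 rad).
It also fails if it takes over 43 s, if anything falls off the work surface, if the arm or the gripper's body presses on something with over 40 N, if the wrist force passes 120 N, or if a joint passes its speed limit or range.

### The arm

A 6-joint arm with a two-finger parallel gripper is mounted at the origin on a cart in front of the work surface, level with it; the furniture and walls round the work are solid. World frame = base frame: x ahead of the robot, y to its left, z up, the work surface at z = 0. Lengths are in m, angles in rad, forces in N, time in s.
With the tool pointing down it reaches from about 0.425 to 0.925 m from the base axis. Payload 12.5 kg.
Tool frame: the origin (TCP) lies between the finger pads; the fingertips stand ahead of it and the grasp point (between the pads) lies 8 mm behind it (manip.tcp_to_tips is the z of the fingertips in the tool frame, in m); z points along the fingers, y is the line along which they close (so a half turn about z gives the same grasp; the last joint's range is limited). The gripper opens to 85 mm and grips with 20 to 120 N. Pads are 22 mm wide; open, the fingers measure 114 mm over their backs; the gripper's body (76 mm by 85 mm) begins 54 mm behind the grasp point. The pads swing forward as they close: fully open they stand 13 mm farther back than shut.
Start: joints at [1.183, 0.491, 1.559, -0, 1.092, -0.106], TCP at [0.174, 0.6, 0.242] pointing down, gripper open.
Joint ranges: [-3.1, 3.1], [-0.84, 2.19], [0.05, 2.79], [-1.13, 4.28], [0.06, 2.93], [-2.69, 2.69]. Speed limits (rad/s): [2.22, 2.22, 2.79, 3.14, 3.14, 3.14].

### API

Orientations are given as a unit quaternion [w, x, y, z].
In Python, from cell import manip, optics, job_done gives the robot as it stands.
- The arm moves only by the tool play_rows, never from a script. Its arguments are lists of equal length, an entry for each row: "xyz": the shift along the tool's x, y, z in m, a list of three; "twist": the turn, a rotation vector about the tool's x, y, z in rad, a list of three. In form: {"xyz": [[dx, dy, dz], ...], "twist": [[ax, ay, az], ...]}. A call has 1 to 8 rows; each row is the pose to reach, as a shift and turn from the pose commanded when the call began, along the tool's axes at that moment; what a row does not reach only later rows make up. A row lasts 1/8 s, in which the tool goes at most 62.5 mm and 10.7 degrees, less where a joint would pass 70% of its speed; a pose out of reach is approached as far as the arm can. A call with a gripper value outside its range is refused whole. "hand" is the finger opening in m, from 0 to 0.0854, set as the call begins (left out, the last holds). The fingers move at their own pace and stop on an object; "newtons" is the grip in N (left out, the last holds). Time passes only in rows, so rows that repeat a pose let the fingers close. It gives the time, the measured TCP pose, the force, the opening and the grip force at its end, in the units of the state.
- manip.sense(): the state, without advancing time (a new reading comes with each control period).
- optics.camera(name): name is "side" or "top" or "wrist"; returns a dict with "color" (420x560x3 uint8, red, green, blue), "fov_y" (degrees; the focal length in pixels is half the picture's height over the tangent of half this angle, whatever the lens; pixels are square), "cx", "cy" (the principal point, pixels), "world_from_camera" (4x4, takes a point from camera to world coordinates). Camera axes: x right, y down, z forward; pixel columns grow to the right and rows downward; lengths in m; the calibration is good to about 2 mm. A picture is of the moment at which its call begins. There is no depth.
- job_done(): hands the job in; it is judged then, once.
The state is a dict: "time_s": time; "q": joint angles; "qd": joint speeds; "tau": joint torques, N m; "tool_pos": TCP position; "orientation": TCP orientation; "wrist_force": force on the tool from outside, world axes, zero at the start; "moment": the same for the moment, N m; "finger_gap": finger opening in m; "grip_force": force on a finger pad.
Only numpy, scipy, OpenCV 4.12 (cv2) and the standard library are available. Lean on these libraries where they do the work, as an engineer would, in place of code of your own. Each camera call takes 0.05 s, during which the arm holds its last target. There are 200 camera calls.

## Working session

There is one attempt and no reset: what is moved stays moved. The work goes in short steps, Python scripts to look and compute and a tool call to move; the robot and the scene stay as the last step left them, time stands still between calls to the robot, and variables do not carry over. Pictures are saved under pics/ and viewed, at most 10 in all, crops included, and the job is handed in when it is done.

Besides the shell and the picture viewer there is one more tool, called after ">>>" by a JSON object that holds its "api" and its "payload". play_rows: Moves the arm, as the interface text tells. Its arguments: {"type":"object","properties":{"xyz":{"type":"array","items":{"type":"array","items":{"type":"number"}}},"twist":{"type":"array","items":{"type":"array","items":{"type":"number"}}},"hand":{"type":"number"},"newtons":{"type":"number"}},"required":["xyz","twist"]}

```bash
mkdir -p pics; python3 - <<'E'
from cell import manip, optics
import cv2, numpy as np
for n in("top","side"):
    c=optics.camera(n); cv2.imwrite(f"pics/{n}0.png",c["color"][:,:,::-1]); print(n,c["fov_y"],c["cx"],c["cy"],np.round(c["world_from_camera"],4).tolist())
s=manip.sense(); print(s, manip.tcp_to_tips)
E
```

```text
top 48.48009697018239 280.92438442370013 210.80243638906347 [[0.0617, -0.9751, 0.2132, 0.2045], [-0.9981, -0.0597, 0.0158, -0.0207], [-0.0026, -0.2137, -0.9769, 1.4796], [0.0, 0.0, 0.0, 1.0]]
side 52.428351388085666 278.02207418173236 207.7686431974653 [[-0.9976, -0.0207, 0.0664, 0.4428], [-0.0694, 0.3393, -0.9381, 1.0384], [-0.0031, -0.9405, -0.3399, 0.5265], [0.0, 0.0, 0.0, 1.0]]
{'time_s': 0.1, 'q': array([ 1.18341635e+00,  4.91502304e-01,  1.55938672e+00,  1.49285728e-05,
        1.09168388e+00, -1.05582239e-01]), 'qd': array([-0.00197655, -0.00127974, -0.00175366, -0.00106749, -0.00043477,
        0.00031183]), 'tau': array([ 3.09200550e-03, -6.19450951e+01, -2.62026858e+01, -6.83709072e-05,
        2.82721463e-03, -2.45864146e-05]), 'tool_pos': array([0.17369701, 0.60018885, 0.2417849 ]), 'orientation': array([-1.26009643e-04,  1.40436527e-01,  9.90089562e-01, -4.73698552e-04]), 'wrist_force': array([0.45610862, 0.88358191, 0.62524832]), 'moment': array([-0.03704498, -0.01101228, -0.01434206]), 'grip_force': 0.0, 'finger_gap': 0.08505553030997355} 0.011
```

View pics/top0.png

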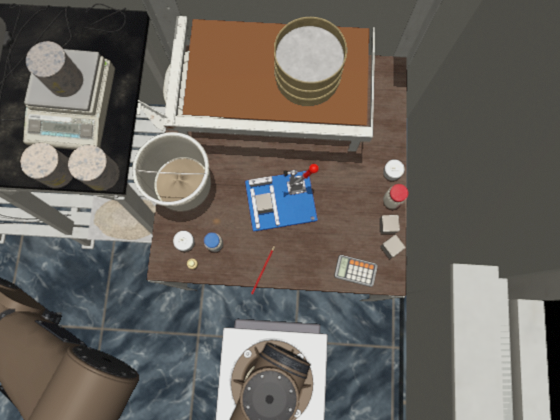

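View pics/side0.png

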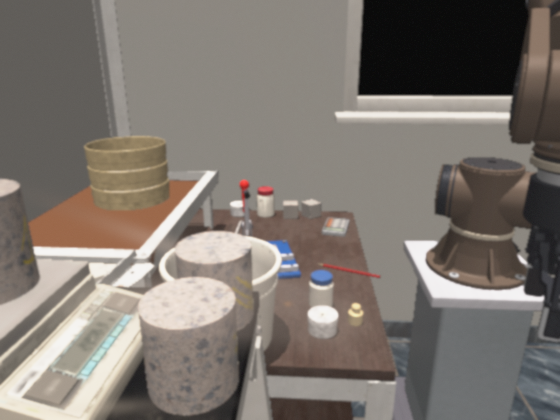

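The top view shows the blue fixture around (281,201), with the cube near (264,203), the stop at about (260,181) and the knob at (313,169). Fixture +x points away from the robot and +y to its left. In the side view the knob is at (245,185).

```bash
cat > h.py <<'E'
import numpy as np, cv2
from cell import manip, optics
def ray(c,u,v):
    f=210/np.tan(np.radians(c["fov_y"]/2)); T=np.array(c["world_from_camera"])
    d=T[:3,:3]@np.array([(u-c["cx"])/f,(v-c["cy"])/f,1]); return T[:3,3],d/np.linalg.norm(d)
def onz(c,u,v,z):
    o,d=ray(c,u,v); return o+d*(z-o[2])/d[2]
def cross(a,b):
    (o1,d1),(o2,d2)=a,b; s=np.linalg.lstsq(np.c_[d1,-d2],o2-o1,rcond=None)[0]
    p,q=o1+d1*s[0],o2+d2*s[1]; return (p+q)/2,np.linalg.norm(p-q)
def proj(c,p):
    f=210/np.tan(np.radians(c["fov_y"]/2)); T=np.array(c["world_from_camera"]); q=T[:3,:3].T@(np.array(p)-T[:3,3]); return q[:2]/q[2]*f+[c["cx"],c["cy"]]
def big(m):
    n,l,s,ce=cv2.connectedComponentsWithStats(m.astype(np.uint8)); k=1+np.argmax(s[1:,4]); return l==k,ce[k],s[k]
E
python3 - <<'E'
from h import *
t=optics.camera("top"); s=optics.camera("side")
I=t["color"].astype(int); m=(I[...,2]>I[...,0]+60)&(I[...,2]>90); m[:, :240]=0; m[:,330:]=0
ys,xs=np.nonzero(m[:235]); pts=np.array([onz(t,x,y,.012)[:2] for x,y in zip(xs,ys)],np.float32)
print("rect",cv2.minAreaRect(pts)); print(cv2.boxPoints(cv2.minAreaRect(pts)))
ks=[]
for c,(u0,u1,v0,v1) in((t,(295,330,155,185)),(s,(235,256,176,195))):
    J=c["color"].astype(int); r=np.zeros(J.shape[:2],bool); r[v0:v1,u0:u1]=1
    r&=(J[...,0]>100)&(J[...,1]<70)&(J[...,2]<70); _,ce,st=big(r); print(ce,st); ks.append(ray(c,*ce))
print("knob",cross(*ks))
for n,u,v in(("jarblue",213,241),("tinb",184,241),("brass",192,264),("pot rim R",209,170),("rack front",270,128)): print(n,onz(t,u,v,.05).round(3))
cv2.imwrite("pics/crop.png",cv2.resize(t["color"][140:240,230:330,::-1],(600,600),interpolation=cv2.INTER_CUBIC))
E
```

```text
rect ((0.5598130822181702, 0.006370954215526581), (0.17018532752990723, 0.20953978598117828), 13.025248527526855)
[[ 0.4532967   0.08926699]
 [ 0.50052285 -0.11488152]
 [ 0.6663295  -0.07652508]
 [ 0.6191033   0.12762342]]
[311.22131148 169.98360656] [303 163  16  15 122]
[243.93181818 185.68181818] [241 183   8   8  44]
knob (array([ 0.61485495, -0.08000715,  0.18371432]), np.float64(0.0024363606979947348))
jarblue [0.408 0.206 0.05 ]
tinb [0.403 0.296 0.05 ]
brass [0.333 0.264 0.05 ]
pot rim R [0.636 0.24  0.05 ]
rack front [0.79  0.055 0.05 ]
```

View pics/crop.png

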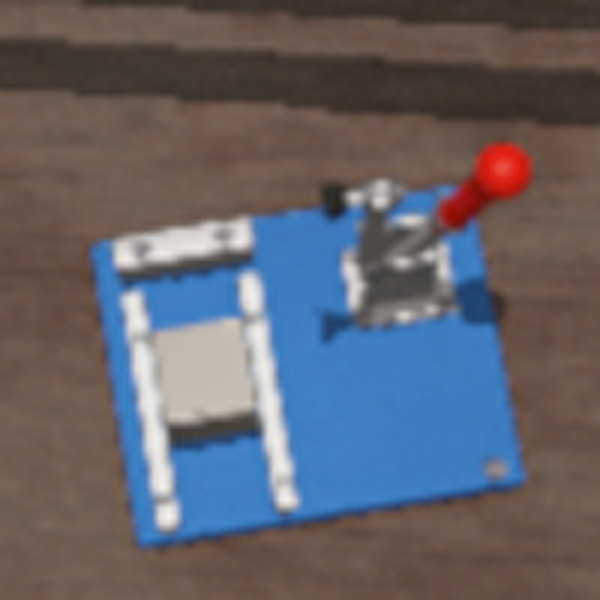

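The blue rectangle measures 170 x 209.5 mm, as it should, and gives a fixture yaw of 13.0°. The knob sits within about 6 mm of its predicted place. Next I'll locate the cube and work out the first move.

```bash
cat >> h.py <<'E'
from scipy.spatial.transform import Rotation as R
A=np.radians(13.03); O=np.array([.5624,.0172,0]); F=R.from_euler("z",A).as_matrix()
def fw(p): return O+F@np.array(p)
def wf(p): return F.T@(np.array(p)-O)
def go(p,pos=None,tool=None):
    "tool-axes shift and turn to fixture point p; tool x=-fx,y=fy unless tool given"
    s=manip.sense(); q=R.from_quat(s["orientation"],scalar_first=True)
    G=R.from_matrix(F@(np.diag([-1,1,-1]) if tool is None else tool))
    return q.inv().apply(fw(p)-s["tool_pos"]).round(4),(q.inv()*G).as_rotvec().round(3)
E
python3 - <<'E'
from h import *
t=optics.camera("top")
I=t["color"].astype(int); g=I.sum(2)/3; sub=(abs(I[...,0]-I[...,2])<60)&(g>140)&(I[...,0]>I[...,2]+5)
m=np.zeros(g.shape,bool); m[188:215,253:275]=sub[188:215,253:275]
m,ce,st=big(m); print(ce,st,"cube by mask",wf(onz(t,*ce,.062)).round(4), "by eye",wf(onz(t,264,201.7,.062)).round(4))
print("plate pts",wf(onz(t,257.5,181.5,.044)).round(4))
print(go([-.085,.045,.24]))
E
```

```text
[263.39461883 201.77130045] [255 194  18  17 223] cube by mask [-0.0131  0.0455  0.062 ] by eye [-0.0132  0.0436  0.062 ]
plate pts [0.0601 0.0536 0.044 ]
(array([-0.4393, -0.4542,  0.0022]), array([-0.   , -0.   , -0.509]))
```

>>> {"api": "play_rows", "payload": {"xyz": [[-0.04,-0.04,0],[-0.08,-0.083,0],[-0.12,-0.124,0],[-0.16,-0.165,0],[-0.2,-0.207,0],[-0.24,-0.248,0],[-0.28,-0.29,0],[-0.32,-0.331,0]], "twist": [[0,0,-0.06],[0,0,-0.12],[0,0,-0.19],[0,0,-0.25],[0,0,-0.32],[0,0,-0.38],[0,0,-0.45],[0,0,-0.509]], "hand": 0}}

```text
time_s: 1.25
tool_pos: [0.3897, 0.1917, 0.2425]
orientation: [0.0, -0.114, 0.993, 0.0]
wrist_force: [0.4, 0.3, 0.3]
finger_gap: 0.0004
grip_force: 0.0
```

```bash
python3 - <<'E'
from h import *
print(go([-.085,.045,.12]), manip.sense()["tool_pos"], manip.sense()["q"].round(2))
E
```

```text
(array([-0.0435, -0.1641,  0.1225]), array([0.   , 0.001, 0.002])) [0.38973395 0.19172742 0.24251755] [ 0.3   0.22  2.    0.    0.92 -1.5 ]
```

>>> {"api": "play_rows", "payload": {"xyz": [[-0.01,-0.04,0],[-0.02,-0.08,0],[-0.03,-0.12,0.0],[-0.0435,-0.164,0.02],[-0.0435,-0.164,0.06],[-0.0435,-0.164,0.1],[-0.0435,-0.164,0.1225],[-0.0435,-0.164,0.1225]], "twist": [[0,0,0],[0,0,0],[0,0,0],[0,0,0],[0,0,0],[0,0,0],[0,0,0.002],[0,0,0.002]]}}

```text
time_s: 2.25
tool_pos: [0.4679, 0.0434, 0.1187]
orientation: [-0.001, -0.112, 0.994, 0.0]
wrist_force: [0.5, 0.5, -0.0]
finger_gap: 0.0
grip_force: 0.0
```

```bash
python3 - <<'E'
from h import *
print(wf(manip.sense()["tool_pos"]),go([-.085,.045,.045]))
c=optics.camera("wrist"); cv2.imwrite("pics/w1.png",c["color"][:,:,::-1])
for p in ([5,45,62],[-38,45,62],[-85,45,12]): print(p,proj(c,fw(np.array(p)/1000)).round())
E
```

```text
[-0.08616244  0.0468728   0.11870692] (array([-0.0014, -0.0019,  0.0737]), array([ 0.001, -0.003, -0.002]))
[5, 45, 62] [280. 343.]
[-38, 45, 62] [279. 295.]
[-85, 45, 12] [280. 212.]
```

View pics/w1.png

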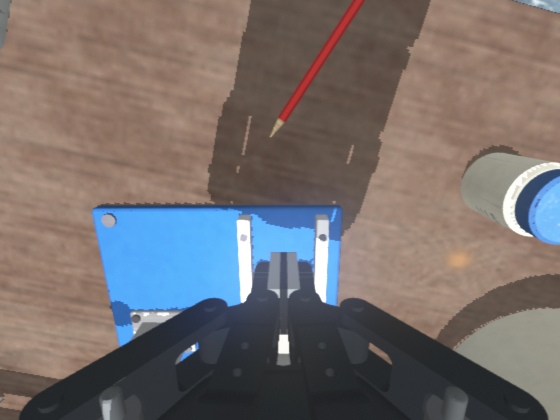

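The fingers sit centred between the rails (about 251 and 317 at row 225), and the rails' midline is about 2 mm to the +y side of my estimate. So I'll keep the current y and go down low, so that the push can't tip the cube.

>>> {"api": "play_rows", "payload": {"xyz": [[0,0,0.03],[0,0,0.06],[0,0,0.078],[0,0,0.087],[-0.01,0,0.087],[-0.02,0,0.087],[-0.026,0,0.087],[-0.03,0,0.087]], "twist": [[0,0,0],[0,0,0],[0,0,0],[0,0,0],[0,0,0],[0,0,0],[0,0,0],[0,0,0]]}}

```text
time_s: 3.3
tool_pos: [0.4983, 0.0503, 0.0332]
orientation: [0.0, -0.112, 0.994, -0.0]
wrist_force: [-0.5, -0.1, -0.7]
finger_gap: 0.0002
grip_force: 0.0
```

```bash
python3 - <<'E'
from h import *
print(wf(manip.sense()["tool_pos"]), manip.sense()["wrist_force"],go([-.006,.047,.031]))
E
```

```text
[-0.05500796  0.04671864  0.03316245] [-0.45388362 -0.10931168 -0.68342842] (array([-0.049 ,  0.0004,  0.0022]), array([-0.   ,  0.001, -0.002]))
```

>>> {"api": "play_rows", "payload": {"xyz": [[-0.005,0,0],[-0.01,0,0],[-0.015,0,0],[-0.02,0,0],[-0.025,0,0],[-0.03,0,0],[-0.035,0,0],[-0.039,0,0]], "twist": [[0,0,0],[0,0,0],[0,0,0],[0,0,0],[0,0,0],[0,0,0],[0,0,0],[0,0,0]]}}

```text
time_s: 4.3
tool_pos: [0.536, 0.0589, 0.0328]
orientation: [0.0, -0.112, 0.994, 0.0]
wrist_force: [-0.7, -0.1, 0.5]
finger_gap: -0.0002
grip_force: 0.0
```

>>> {"api": "play_rows", "payload": {"xyz": [[-0.002,0,0],[-0.004,0,0],[-0.006,0,0],[-0.007,0,0]], "twist": [[0,0,0],[0,0,0],[0,0,0],[0,0,0]]}}

```text
time_s: 4.8
tool_pos: [0.5426, 0.0605, 0.0328]
orientation: [0.0, -0.112, 0.994, 0.0]
wrist_force: [-1.9, -0.7, -0.2]
finger_gap: -0.0003
grip_force: 0.0
```

>>> {"api": "play_rows", "payload": {"xyz": [[-0.001,0,0],[-0.002,0,0],[-0.003,0,0],[-0.003,0,0]], "twist": [[0,0,0],[0,0,0],[0,0,0],[0,0,0]]}}

```text
time_s: 5.3
tool_pos: [0.5456, 0.0611, 0.0328]
orientation: [0.0, -0.112, 0.994, 0.0]
wrist_force: [-0.7, -0.3, -0.7]
finger_gap: 0.0001
grip_force: 0.0
```

>>> {"api": "play_rows", "payload": {"xyz": [[-0.001,0,0],[-0.002,0,0],[-0.002,0,0]], "twist": [[0,0,0],[0,0,0],[0,0,0]]}}

```text
time_s: 5.68
tool_pos: [0.5461, 0.0615, 0.0326]
orientation: [-0.001, -0.112, 0.994, 0.0]
wrist_force: [-7.5, -2.0, 1.3]
finger_gap: -0.0002
grip_force: 0.0
```

The force jump comes with the finger face at fixture x ≈ 5 mm, which is exactly where the cube's rear face is when home. I'll back off, go up, and check the rack's clearance for the lever push.

>>> {"api": "play_rows", "payload": {"xyz": [[0.001,0,0],[0.01,0,0],[0.025,0,0],[0.045,0,0],[0.055,0,-0.04],[0.06,0,-0.1],[0.06,0,-0.16],[0.06,0,-0.22]], "twist": [[0,0,0],[0,0,0],[0,0,0],[0,0,0],[0,0,0],[0,0,0],[0,0,0],[0,0,0]]}}

```text
time_s: 6.68
tool_pos: [0.4878, 0.048, 0.2547]
orientation: [0.0, -0.112, 0.994, 0.0]
wrist_force: [0.8, 0.3, -0.3]
finger_gap: -0.0001
grip_force: 0.0
```

```bash
python3 - <<'E'
from h import *
t=optics.camera("top"); s=optics.camera("side")
print("rack",cross(ray(t,372,130),ray(s,217,177)))
for z in(.15,.2,.25,.3): print(z,onz(t,372,130,z).round(3),proj(s,onz(t,372,130,z)).round())
I=t["color"].astype(int); g=I.sum(2)/3; m=np.zeros(g.shape,bool); sub=(g>140)&(I[...,0]>I[...,2]+5)
m[180:215,253:275]=sub[180:215,253:275]; m,ce,_=big(m); print("cube",wf(onz(t,*ce,.062)).round(4))
T=np.array([[0,1,0],[1,0,0],[0,0,-1.]])
print(go([-.04,-.17,.26],tool=T), wf(manip.sense()["tool_pos"]))
cv2.imwrite("pics/crop2.png",cv2.resize(t["color"][110:230,230:390,::-1],(800,600),interpolation=cv2.INTER_CUBIC))
E
```

```text
rack (array([ 0.74220731, -0.25778906,  0.16164115]), np.float64(0.02727092838893311))
0.15 [ 0.762 -0.259  0.15 ] [207. 179.]
0.2 [ 0.741 -0.25   0.2  ] [212. 164.]
0.25 [ 0.72  -0.241  0.25 ] [217. 149.]
0.3 [ 0.699 -0.233  0.3  ] [223. 134.]Traceback (most recent call last):
  File "<stdin>", line 6, in <module>
  File "h.py", line 14, in big
    n,l,s,ce=cv2.connectedComponentsWithStats(m.astype(np.uint8)); k=1+np.argmax(s[1:,4]); return l==k,ce[k],s[k]
                                                                       ~~~~~~~~~^^^^^^^^^
    return _wrapfunc(a, 'argmax', axis=axis, out=out, **kwds)
    return bound(*args, **kwds)
ValueError: attempt to get argmax of an empty sequence
```

The rack sits at x ≳ 0.74 and z ≈ 0.16, which clears the work. The arm hid the cube in the top view, so I'll look again once it's out of the way.

```bash
cat >> h.py <<'E'
T=np.array([[0,1,0],[1,0,0],[0,0,-1.]])
E
python3 - <<'E'
from h import *
print(go([-.04,-.18,.26],tool=T), wf(manip.sense()["tool_pos"]))
E
```

```text
(array([-0.0241, -0.2263, -0.0008]), array([0.006, 0.01 , 1.569])) [-0.06363733  0.04631871  0.25839287]
```

>>> {"api": "play_rows", "payload": {"xyz": [[0,-0.03,0],[0,-0.06,0],[0,-0.09,0],[-0.005,-0.12,0],[-0.01,-0.15,0],[-0.015,-0.18,0],[-0.02,-0.21,0],[-0.024,-0.226,0]], "twist": [[0,0,0.18],[0,0,0.36],[0,0,0.54],[0,0,0.72],[0,0,0.9],[0,0,1.08],[0,0,1.26],[0,0,1.44]]}}

```text
time_s: 7.78
tool_pos: [0.5623, -0.168, 0.2518]
orientation: [-0.0, 0.574, 0.819, -0.0]
wrist_force: [-0.3, 0.1, -0.6]
finger_gap: 0.0
grip_force: 0.0
```

```bash
python3 - <<'E'
from h import *
print(go([.03,-.165,.180],tool=T), wf(manip.sense()["tool_pos"]))
t=optics.camera("top"); s=optics.camera("side")
I=t["color"].astype(int); ks=[]
for c,(u0,u1,v0,v1) in((t,(295,330,155,185)),(s,(235,256,176,195))):
    J=c["color"].astype(int); r=np.zeros(J.shape[:2],bool); r[v0:v1,u0:u1]=1
    r&=(J[...,0]>100)&(J[...,1]<70)&(J[...,2]<70); print(r.sum())
cv2.imwrite("pics/crop2.png",cv2.resize(t["color"][130:250,230:390,::-1],(800,600),interpolation=cv2.INTER_CUBIC))
E
```

```text
(array([0.0066, 0.0732, 0.0717]), array([-0.001, -0.001,  0.122])) [-0.04182845 -0.18045171  0.25177631]
109
45
```

View pics/crop2.png

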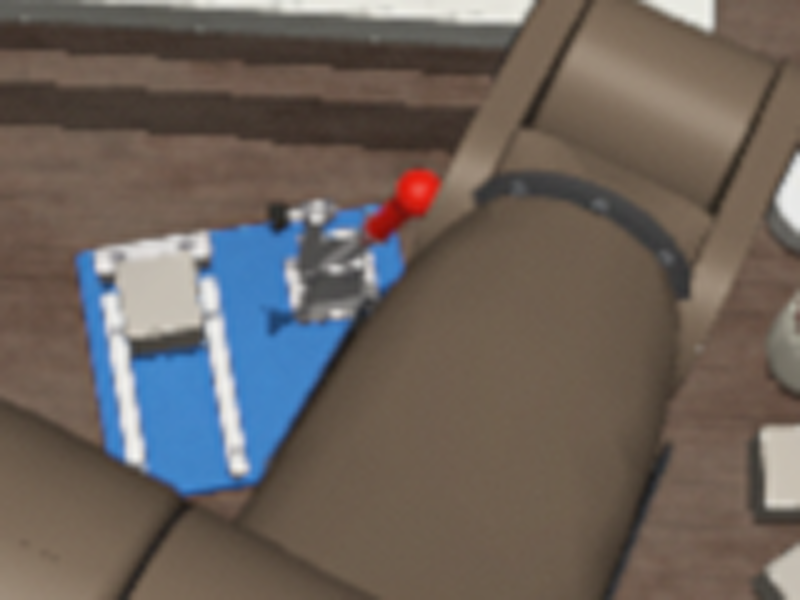

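The cube is seated against the stop (crop ≈ (158,298)) and the lever is still open, with its knob at crop (418,190). Now I'll go beside the knob.

>>> {"api": "play_rows", "payload": {"xyz": [[0,0.02,0],[0.0,0.04,0],[0.003,0.06,0],[0.0066,0.073,0],[0.0066,0.073,0.02],[0.0066,0.073,0.045],[0.0066,0.073,0.065],[0.0066,0.073,0.072]], "twist": [[0,0,0.06],[0,0,0.122],[0,0,0.122],[0,0,0.122],[0,0,0.122],[0,0,0.122],[0,0,0.122],[0,0,0.122]]}}

```text
time_s: 8.88
tool_pos: [0.6281, -0.1346, 0.1796]
orientation: [-0.001, 0.619, 0.785, -0.0]
wrist_force: [0.6, 0.3, 0.5]
finger_gap: -0.0
grip_force: 0.0
```

```bash
python3 - <<'E'
from h import *
print(go([.03,-.138,.180],tool=T), wf(manip.sense()["tool_pos"]))
c=optics.camera("wrist"); cv2.imwrite("pics/w2.png",c["color"][:,:,::-1]); print(proj(c,fw([.03,-.113,.187])))
E
```

```text
(array([ 0.0247,  0.0004, -0.0004]), array([-0.002, -0.001,  0.009])) [ 0.02982615 -0.1627035   0.17960008]
[284.29083973 184.95938766]
```

View pics/w2.png

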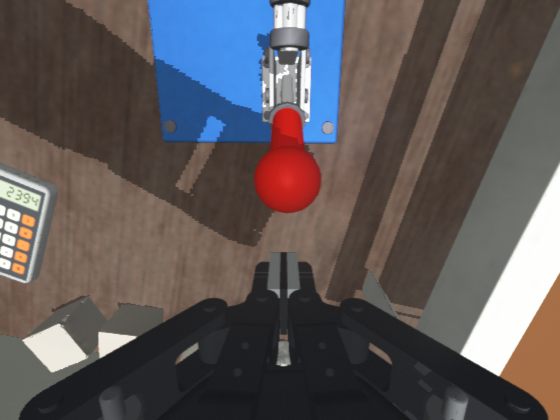

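The knob at (288,180) lines up with the fingers at column 285. Now I'll push it over.

>>> {"api": "play_rows", "payload": {"xyz": [[0.01,0,0],[0.02,0,0],[0.026,0,0],[0.032,0,0],[0.038,0,0],[0.044,0,0],[0.05,0,0],[0.055,0,0]], "twist": [[0,0,0],[0,0,0],[0,0,0],[0,0,0],[0,0,0],[0,0,0],[0,0,0],[0,0,0]]}}

```text
time_s: 9.93
tool_pos: [0.6159, -0.0811, 0.1807]
orientation: [-0.0, 0.62, 0.785, 0.0]
wrist_force: [0.3, -0.4, 0.9]
finger_gap: 0.0001
grip_force: 0.6
```

>>> {"api": "play_rows", "payload": {"xyz": [[0.005,0,0],[0.01,0,0],[0.015,0,0],[0.02,0,0],[0.02,0,0],[0.02,0,0]], "twist": [[0,0,0],[0,0,0],[0,0,0],[0,0,0],[0,0,0],[0,0,0]]}}

```text
time_s: 10.68
tool_pos: [0.6116, -0.0622, 0.1808]
orientation: [0.0, 0.62, 0.785, 0.0]
wrist_force: [-0.4, 0.1, -0.7]
finger_gap: 0.0
grip_force: 0.0
```

```bash
python3 - <<'E'
from h import *
print(wf(manip.sense()["tool_pos"]))
c=optics.camera("wrist"); cv2.imwrite("pics/w3.png",c["color"][:,:,::-1])
for y,z in((-.075,.194),(-.022,.181)): print(proj(c,fw([.03,y,z])))
E
```

```text
[ 0.0299859  -0.08848553  0.18081829]
[283.19947069 267.73383264]
[283.8759393  143.09224356]
```

View pics/w3.png

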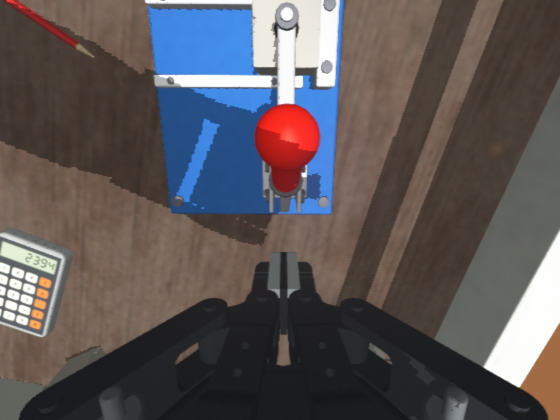

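The lever has snapped over: the knob is at (288,137), close to the (284,143) predicted for locked. The bar lies over the cube with the foot at about (287,15), and the cube is against the stop. I'll back away and hand in.

>>> {"api": "play_rows", "payload": {"xyz": [[-0.03,0,0],[-0.06,0,0],[-0.08,0,-0.01],[-0.08,0,-0.04],[-0.08,0,-0.07],[-0.08,0,-0.07],[-0.08,0,-0.07],[-0.08,0,-0.07]], "twist": [[0,0,0],[0,0,0],[0,0,0],[0,0,0],[0,0,0],[0,0,0],[0,0,0],[0,0,0]]}}

```text
time_s: 11.72
tool_pos: [0.6297, -0.1399, 0.2499]
orientation: [-0.001, 0.62, 0.785, -0.0]
wrist_force: [0.7, -0.6, 0.6]
finger_gap: 0.0002
grip_force: 0.0
```

```bash
python3 -c "
from cell import job_done
print(job_done())"
```

```text
the job is handed in; nothing more can be done
None
```

I pushed the cube home against the end stop, snapped the lever into lock with the foot on the cube, backed the arm clear and handed the job in at about 12 s; no verdict came back, and the foot's force on the cube was not measured.

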